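# Charge a grinding jar with balls from a drop cup

### The arm

A 6-joint arm with a two-finger parallel gripper is mounted at the origin on a cart in front of the work surface, level with it; the furniture and walls round the work are solid. World frame = base frame: x ahead of the robot, y to its left, z up, the work surface at z = 0. Lengths are in mm, angles in rad, forces in N, time in s.
With the tool pointing down it reaches from about 350 to 875 mm from the base axis. Payload 4.2 kg.
Tool frame: the origin (TCP) lies midway between the tips of the shut fingers; the grasp point (between the pads) lies 19 mm behind it; z points along the fingers, y is the line along which they close (so a half turn about z gives the same grasp; the last joint's range is limited). The gripper opens to 85 mm and grips with 20 to 120 N. Pads are 22 mm wide; open, the fingers measure 114 mm over their backs; the gripper's body (76 mm by 85 mm) begins 54 mm behind the grasp point. The pads swing forward as they close: fully open they stand 13 mm farther back than shut.
Start: joints at [1.538, 0.385, 0.008, 0, -1.194, -0.259], TCP at [179.766, 598.568, 202.512] pointing down, gripper open.
Joint ranges: [-3.14, 3.14], [-1.21, 2.06], [-1.07, 1.41], [-3.16, 2.05], [-2.99, -0.16], [-3.1, 3.1]. Speed limits (rad/s): [2.79, 2.79, 3.14, 3.14, 3.14, 3.14].

### API

Orientations are given as a unit quaternion [x, y, z, w].
In Python, from bench import read_state, get_image, job_done gives the robot as it stands.
- The arm moves only by the shell command python3 -m jog 'ROWS'. ROWS is JSON, a list of rows, each a list of 3 entries, a list of its own where there are three numbers: the shift along the world's x, y, z scaled (see below), then the turn, a rotation vector about the world's x, y, z scaled (see below), then the gripper's target within -1 to 1 (shut at 1, half-way at 0, fully open at -1). In form: [[[x, y, z], [wx, wy, wz], claw], ...]. A call has 1 to 20 rows; each row is the pose to reach, as a shift and turn from the pose commanded when the call began; what a row does not reach only later rows make up. The controller multiplies each number of a shift by 10 cm and each number of a turn by 120 degrees. A row lasts 1/10 s, in which the tool goes at most 50 mm and 8.59 degrees, less where a joint would pass 70% of its speed; a pose out of reach is approached as far as the arm can. A call with a number of a shift or a turn outside -1 to 1 is refused whole. A call with a gripper value outside its range is refused whole. The fingers move at their own pace and stop on an object; the grip force is fixed at half the most. Time passes only in rows, so rows that repeat a pose let the fingers close. It gives the time, the measured TCP pose, the force, the opening and the grip force at its end, in the units of the state.
- read_state(): the state, without advancing time (a new reading comes with each control period).
- get_image(name): name is "scene" or "top" or "wrist"; returns a dict with "frame" (480x640x3 uint8, red, green, blue), "range_z" (480x640 float32, mm along the optical axis (not along the pixel's ray), 0 where there is no reading), "fx", "fy", "cx", "cy" (pixels), "R" (3x3) and "t" (3): a world point X has camera coordinates R X + t. Camera axes: x right, y down, z forward; pixel columns grow to the right and rows downward; lengths in mm; the calibration is good to about 2 mm. A picture is of the moment at which its call begins.
- job_done(): hands the job in; it is judged then, once.
The state is a dict: "clock": time; "joints": joint angles; "joint_vel": joint speeds; "joint_efforts": joint torques, N m; "position": TCP position; "ee_rot": TCP orientation; "contact_force": force on the tool from outside, world axes, zero at the start; "wrist_torque": the same for the moment, N m; "gripper_width": finger opening in mm; "grasp_force": force on a finger pad.
Only numpy, scipy, OpenCV 4.12 (cv2) and the standard library are available. Lean on these libraries where they do the work, as an engineer would, in place of code of your own. Each camera call takes 0.05 s, during which the arm holds its last target. There are 200 camera calls.

### The job

Charge the open grinding jar: lift the loaded drop cup from its parking ring, keeping it upright, and set it with its flange flat on the rim of the open jar, then press the cup's thumb tab down so that its hinged bottom swings open and all three steel balls fall into the jar. Afterwards put the empty cup back, seated upright on its parking ring with its bottom shut, and leave the lidded jar, the loose lid, the tape roll and the small tin where they are.

Things in the scene. Friction and masses are not known exactly. Their poses are not given: they have to be found in the camera images.
- cup: bare-metal drop cup, 0.24 kg: an upright open-topped tube of 42 mm outer diameter through a flat round flange of 84 mm diameter, 4 mm thick. Origin: centre of the flange's underside; z up along the tube, whose rim is 36 mm above the origin. Its black thumb tab stands on the -x side, its two flat finger grips face +y and -y.
- cup_grip (a point): on the cup's axis, 25 mm above its origin, between the two flat finger grips on the tube: 48 mm apart over their faces (along the cup's y), 26 mm wide in x, from 5 to 35 mm above the origin. The flange's top is 21 mm below this point.
- cup_bottom (a point): lowest point of the shut cup on its axis, 19 mm below its origin. The part under the flange fits a mouth of 70 mm: a tapered collar, 66 mm diameter at the flange and 60 mm at its lower edge 10 mm down, then the tube with hinged bottom and hinge, within 31 mm of the axis.
- tab_top (a point): middle of the top face of the cup's black thumb tab, a plate 22 x 22 mm, 31 mm from the cup's axis on its -x side, 50 mm above the cup's origin (14 mm above the tube's rim) while not pressed. Pressed straight down it pushes a rod that swings the bottom open.
- cup_tab (a joint): travel of the thumb tab, m: 0 up, 0.008 fully pressed. A spring takes 2.5 N to start and 4.5 N at full travel, and lifts the tab again when let go.
- cup_door (a joint): angle of the cup's hinged bottom, rad: 0 shut, 1.2 with the tab fully pressed, in proportion to its travel (0.45 at 3 mm). It follows the tab: it shuts again when the tab is let go. Open, it hangs up to 65 mm below the flange.
- ball_0: one of three loose polished steel grinding balls, 14 mm diameter, 11 g, lying in the cup on its bottom at the start; origin at its centre
- ball_1: second of the three balls, the same
- ball_2: third of the three balls, the same
- jar_open: the open grinding jar, a loose round steel pot of 88 mm outer diameter and 90 mm height, 0.95 kg, wall 9 mm (mouth 70 mm), floor 10 mm thick; origin: centre of its underside
- jar_mouth (a point): centre of the open jar's mouth, at the height of its rim, 90 mm above the jar's underside
- jar_shut: the same jar with its steel lid and knob on, 119 mm high to the top of the knob; loose, to be left alone; origin: centre of its underside
- stand: the cup's parking ring, a fixed grey plastic ring 94 mm in diameter (104 mm at its foot) and 34 mm high with a hole of 70 mm right through, in which the cup stands at the start; origin: centre of its underside
- stand_seat (a point): centre of the parking ring's upper face, 34 mm above the worktop; the cup's origin comes to lie here when seated
- jar_lid: the open jar's steel lid lying on the worktop, a disc of 90 mm diameter with a knob, 29 mm high; loose, to be left alone; origin: centre of its underside
- tape: roll of white tape lying flat, 62 mm diameter, 19 mm high; to be left alone
- septa: small round white tin, 56 mm diameter, 28 mm high; to be left alone
There are look-alikes about, which are no part of the job. Leave any red look-alike of the stand alone.

How it is judged:
By the outcome, as a careful person would: the job done as asked, in the order asked, and still so for the second after the job is handed in, with the robot touching nothing.
It also fails if it takes over 62 s, if anything falls off the work surface, if the arm or the gripper's body presses on something with over 40 N, if the wrist force passes 120 N, or if a joint passes its speed limit or range.

## Working session

There is one attempt and no reset: what is moved stays moved. The work goes in short steps, Python scripts to look and compute and a shell command to move; the robot and the scene stay as the last step left them, time stands still between calls to the robot, and variables do not carry over. Pictures are saved under pics/ and viewed, at most 10 in all, crops included, and the job is handed in when it is done.

```bash
mkdir -p pics; cat > h.py <<'E'
import numpy as np,cv2
from bench import *
def snap(n,f):
    d=get_image(n); cv2.imwrite('pics/'+f+'.png',d['frame'][:,:,::-1]); np.savez('pics/'+f+'.npz',**{k:d[k] for k in d}); return d
def load(f): return dict(np.load('pics/'+f+'.npz'))
def w(d,u,v,z=None):
    "pixel->world using depth (z None) or the plane at world height z"
    r=np.array([(u-d['cx'])/d['fx'],(v-d['cy'])/d['fy'],1.]);R=d['R'];t=d['t']
    if z is None: return R.T@(r*d['range_z'][int(v),int(u)]-t)
    o=-R.T@t; k=R.T@r; return o+k*(z-o[2])/k[2]
def cloud(d):
    v,u=np.mgrid[:480,:640]; Z=d['range_z']
    P=np.stack([(u-d['cx'])/d['fx']*Z,(v-d['cy'])/d['fy']*Z,Z],-1)-d['t']
    P=P@d['R']; P[Z==0]=np.nan; return P
E
python3 - <<'E'
from h import *
a=snap('top','top0');b=snap('scene','scene0')
s=read_state();print(s)
E
```

```text
{'clock': 0.1, 'joints': array([ 1.53760718e+00,  3.85474776e-01,  6.75260202e-03, -4.47594476e-04,
       -1.19399261e+00, -2.58585538e-01]), 'joint_vel': array([ 0.00117232, -0.00026803,  0.0037207 ,  0.0014828 , -0.00025349,
        0.00054022]), 'joint_efforts': array([-3.84152036e-04, -3.93318629e+01,  1.88930243e+01,  4.19799685e+00,
       -2.57441206e-03,  4.17879150e-06]), 'position': array([179.60742956, 598.0288541 , 201.52823389]), 'ee_rot': array([ 9.89364823e-01, -1.45452000e-01, -9.88237123e-05,  9.76535336e-04]), 'contact_force': array([-0.02573407,  0.21729691,  0.32297063]), 'wrist_torque': array([-0.02593442,  0.06229181, -0.04787585]), 'grasp_force': 0.0, 'gripper_width': 85.36323794775062}
```

View pics/top0.png

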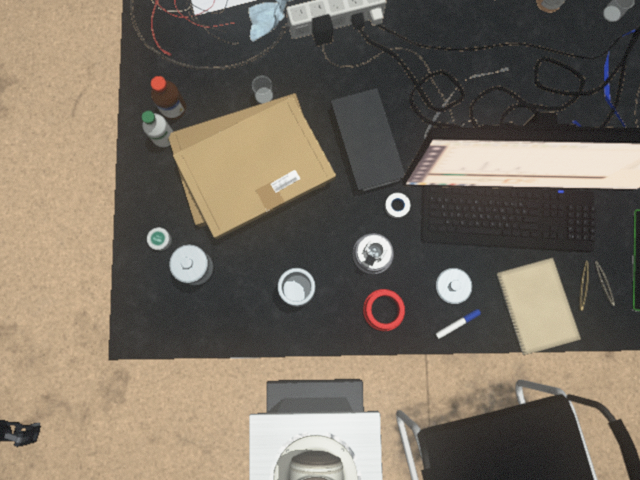

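View pics/scene0.png

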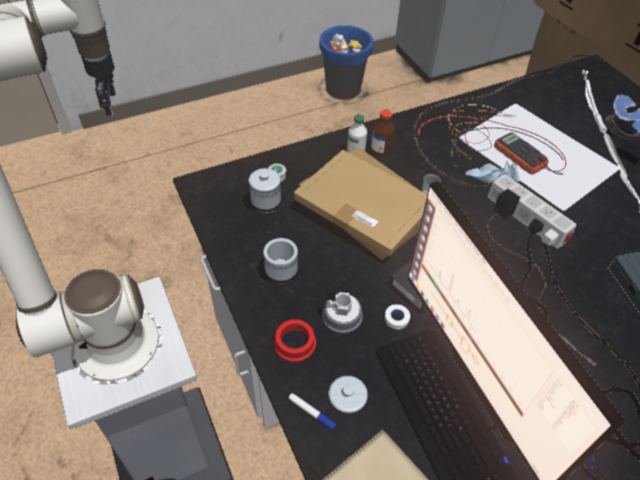

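The top view shows the cup in its stand at (374,253), the open jar at (296,287), the lidded jar at (189,265), the lid at (454,286), the tape at (398,205) and the tin at (158,238). Ring candidates are the red one at (384,310), an empty look-alike, and the grey one under the cup at (374,253). The grey one fits because it is grey and holds the cup. I'll confirm that in an enlarged crop and measure.

```bash
python3 - <<'E'
from h import *
a=load('top0');b=load('scene0')
A=cv2.resize(a['frame'][220:290,265:410],None,fx=5.5,fy=5.5,interpolation=cv2.INTER_CUBIC)[:,:,::-1]
B=cv2.resize(b['frame'][285:335,305:378],None,fx=4,fy=4,interpolation=cv2.INTER_CUBIC)[:,:,::-1]
im=np.zeros((600,800,3),np.uint8);im[:A.shape[0],:A.shape[1]]=A[:, :800];im[390:590,:B.shape[1]]=B
cv2.imwrite('pics/crop0.png',im)
for n,d in(('top',a),('scene',b)):
    P=cloud(d)
    print(n,'cam',-d['R'].T@d['t'])
    g=w(a,374,253,38)
    for nm,px,lo,hi in(('jar',(296,287),84,100),('flange',(374,253),34,44),('cuptop',(374,253),64,75),('tab',(374,253),78,95),('shut',(189,265),85,130),('table',(374,253),-8,8)):
        c=w(a,*px,60)
        m=(np.hypot(P[...,0]-c[0],P[...,1]-c[1])<65)&(P[...,2]>lo)&(P[...,2]<hi)
        Q=P[m]
        if len(Q): print(nm,len(Q),Q.min(0).round(),Q.max(0).round(),Q.mean(0).round(1),np.median(Q,0).round(1))
E
```

```text
top cam [ 344.67737544   -2.11434146 1392.61014776]
jar 388 [409.  -2.  84.] [495.  83.  97.] [452.1  41.4  89.1] [451.8  41.6  89.1]
flange 523 [ 495. -197.   34.] [ 585. -105.   44.] [ 539.6 -150.9   37.4] [ 538.5 -153.1   36.9]
cuptop 81 [ 517. -175.   64.] [ 561. -124.   74.] [ 541.7 -151.9   68.6] [ 542.6 -155.3   68. ]
tab 82 [ 499. -149.   79.] [ 526. -122.   90.] [ 512.7 -135.4   83.3] [ 513.1 -135.    83.1]
shut 1159 [465. 250.  86.] [556. 340. 125.] [509.3 293.3 101.7] [509.  292.4 100.7]
table 852 [ 470. -214.   -8.] [597. -85.   8.] [ 5.199e+02 -1.436e+02 -3.000e-01] [ 509.2 -136.4   -0.6]
scene cam [ 106.99216222 -864.65589348 1288.30966858]
jar 319 [409.  -7.  84.] [497.  83.  97.] [453.4  37.1  89.2] [453.7  38.1  89.2]
flange 477 [ 494. -204.   34.] [ 586. -110.   44.] [ 537.4 -165.6   38. ] [ 535.3 -169.    37.7]
cuptop 106 [ 511. -180.   64.] [ 561. -122.   75.] [ 537.9 -156.7   68.6] [ 537.8 -158.3   68.5]
tab 67 [ 501. -154.   78.] [ 526. -124.   94.] [ 512.8 -140.9   84.7] [ 512.6 -140.4   84.6]
shut 641 [467. 244.  85.] [557. 337. 124.] [508.4 283.  101.7] [507.3 281.8 101.5]
table 604 [ 469. -214.   -8.] [598. -86.   8.] [ 509.5 -162.5    0.9] [ 500.1 -170.3    0.9]
```

View pics/crop0.png

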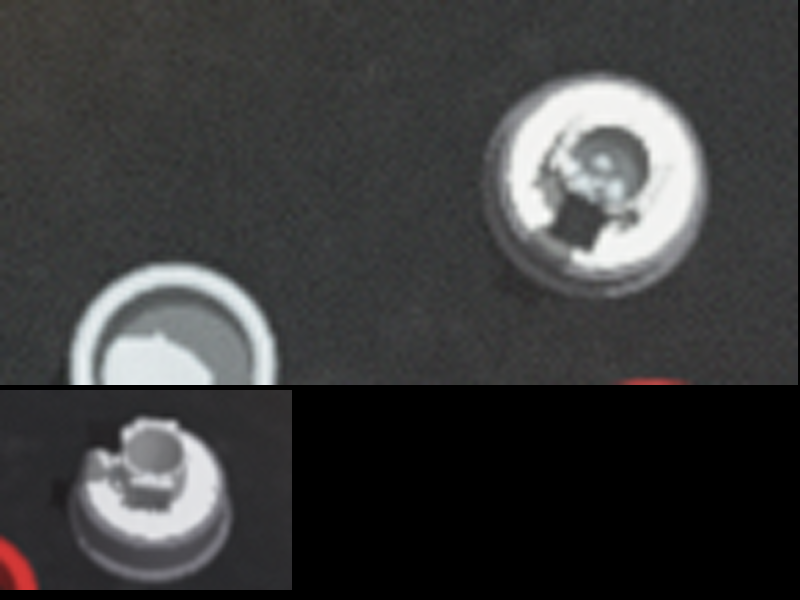

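The crop confirms it: grey ring with the cup, black tab at crop (575,220), and balls visible in the tube at (600,165). The cup axis is about (540,-152), the tab about (513,-138), and the jar mouth about (452,40). The cup's y axis is at about 62°, so the tool turns -11°. I'll move with a stop over the jar for a wrist look.

```bash
python3 -m jog '[[[0.45,-0.938,0],[0,0,-0.091],-1],[[0.45,-0.938,0],[0,0,-0.091],-1],[[0.45,-0.938,0],[0,0,-0.091],-1]]'
for i in 1 2 3 4 5; do python3 -m jog '[[[0.45,-0.938,0],[0,0,0],-1],[[0.45,-0.938,0],[0,0,0],-1],[[0.45,-0.938,0],[0,0,0],-1]]' | tail -1; done
python3 -c "
from h import *
snap('wrist','wj')"
for i in 1 2; do python3 -m jog '[[[0.45,-0.938,0],[0,0,0],-1],[[0.45,-0.938,0],[0,0,0],-1],[[0.45,-0.938,0],[0,0,0],-1],[[0.45,-0.938,0],[0,0,0],-1]]' ; done
python3 - <<'E'
from h import *
d=snap('wrist','wc');s=read_state();print(s['clock'],s['position'],s['ee_rot'])
j=load('wj')
im=np.hstack([j['frame'],d['frame']])[:,:,::-1]
cv2.imwrite('pics/w2.png',cv2.resize(im,(800,300),interpolation=cv2.INTER_AREA))
E
```

```text
clock: 0.4
position: [225.8, 499.8, 202.1]
ee_rot: [0.971, -0.241, -0.0, 0.002]
contact_force: [0.1, 0.7, -0.6]
gripper_width: 85.7
grasp_force: 0.0
grasp_force: 0.0
grasp_force: 0.0
grasp_force: 0.0
grasp_force: 0.0
grasp_force: 0.0
clock: 2.35
position: [495.2, -57.4, 201.9]
ee_rot: [0.971, -0.239, -0.0, -0.0]
contact_force: [-0.4, 0.0, 0.0]
gripper_width: 85.7
grasp_force: 0.0
clock: 2.75
position: [539.9, -150.6, 201.9]
ee_rot: [0.971, -0.239, -0.001, -0.0]
contact_force: [0.0, -0.2, 0.3]
gripper_width: 85.2
grasp_force: 0.0
2.8 [ 539.54350033 -150.00472719  202.19480288] [ 9.71244507e-01 -2.38083739e-01 -4.59176133e-04 -1.73283762e-04]
```

View pics/w2.png

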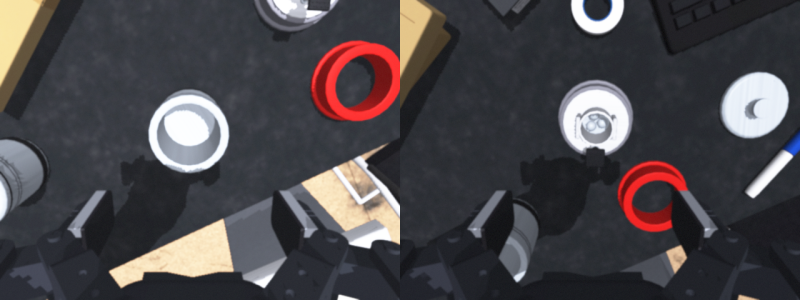

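Wrist pictures: left, the open jar in the middle at (190,132). Right, the cup at (595,118) with three balls in the tube and the tab at (595,158), pointing straight down the image, so the yaw is about right. I'll refine with the wrist depth.

```bash
python3 - <<'E'
from h import *
def circ(Q):
    h=cv2.convexHull(Q[:,:2].astype(np.float32)); return np.round(cv2.minEnclosingCircle(h)[0]+(cv2.minEnclosingCircle(h)[1],),1), np.round(cv2.fitEllipse(h)[0],1), Q[:,:2].mean(0).round(1), len(Q), np.median(Q[:,2]).round(1)
P=cloud(load('wj'));m=(np.hypot(P[...,0]-452,P[...,1]-41)<55)&(abs(P[...,2]-90)<4);print('jar',*circ(P[m]))
P=cloud(load('wc'));r=np.hypot(P[...,0]-540,P[...,1]+152)
for n,z,t,R in(('flange',38,3,50),('rim',70,2,30),('tab',84,3,45)):
    m=(r<R)&(abs(P[...,2]-z)<t);print(n,*circ(P[m]))
E
```

```text
jar [452.9  38.3  44. ] [453.   38.3] [454.8  37.4] 4670 89.3
flange [ 540.2 -153.4   45.2] [ 540.5 -153.6] [ 546.6 -157.6] 4974 37.5
rim [ 540.  -154.5   26.4] [ 539.4 -154.3] [ 540.2 -154.2] 819 69.1
tab [ 512.9 -139.1   14.6] [ 513.3 -138.3] [ 513.8 -139.3] 884 83.5
```

```bash
python3 -m jog '[[[0,-0.025,-0.4],[0,0,0],-1],[[0,-0.025,-0.8],[0,0,0],-1],[[0,-0.025,-1],[0,0,0],-1],[[0,-0.025,-1],[0,0,0],-1]]'
python3 -m jog '[[[0,0,-0.3],[0,0,0],-1],[[0,0,-0.5],[0,0,0],-1],[[0,0,-0.605],[0,0,0],-1],[[0,0,-0.605],[0,0,0],-1],[[0,0,-0.605],[0,0,0],-1]]'
python3 -m jog '[[[0,0,0],[0,0,0],0.1],[[0,0,0],[0,0,0],0.1],[[0,0,0],[0,0,0],0.3],[[0,0,0],[0,0,0],0.6],[[0,0,0],[0,0,0],1],[[0,0,0],[0,0,0],1],[[0,0,0],[0,0,0],1]]'
```

```text
clock: 3.2
position: [536.9, -151.9, 99.8]
ee_rot: [0.971, -0.238, -0.004, 0.0]
contact_force: [-0.2, 0.2, 0.2]
gripper_width: 85.5
grasp_force: 0.0
clock: 3.7
position: [541.0, -153.9, 43.6]
ee_rot: [0.971, -0.238, 0.001, -0.0]
contact_force: [-0.7, -0.3, 0.7]
gripper_width: 85.7
grasp_force: 0.0
clock: 4.4
position: [539.7, -154.4, 42.0]
ee_rot: [0.971, -0.239, -0.0, 0.0]
contact_force: [0.0, -0.3, 0.4]
gripper_width: 0.2
grasp_force: 0.0
```

The fingers shut on nothing, so I need to look.

```bash
python3 - <<'E'
from h import *
b=snap('scene','s1');d=snap('wrist','wr1')
im=np.zeros((480,800,3),np.uint8)
im[:,:400]=cv2.resize(b['frame'][240:360,280:380],(400,480),interpolation=cv2.INTER_CUBIC)[:,:,::-1]
im[:300,400:]=cv2.resize(d['frame'],(400,300))[:,:,::-1]
cv2.imwrite('pics/c1.png',im);s=read_state();print(s['position'],s['gripper_width'],s['grasp_force'])
E
```

```text
[ 539.76143032 -154.33585365   41.99208347] 0.0695441736738441 0.0
```

View pics/c1.png

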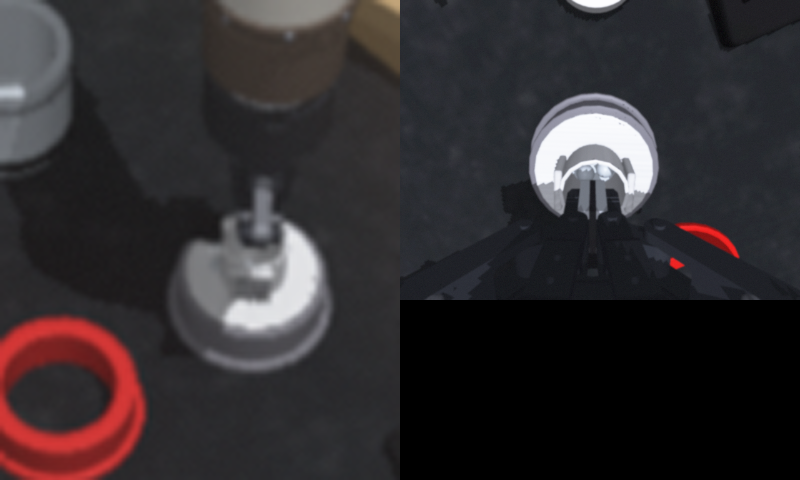

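```bash
python3 - <<'E'
from h import *
for n in('s1','wr1'):
    d=load(n);P=cloud(d)
    r=np.hypot(P[...,0]-540,P[...,1]+154)
    for lo in range(30,130,10):
        m=(r<19)&(P[...,2]>lo)&(P[...,2]<lo+10)
        if m.sum(): print(n,lo,m.sum(),P[m].min(0).round(),P[m].max(0).round())
    for nm,z,R in(('rim',70,30),('tab',84,45),('fl',38,50)):
        m=(r<R)&(abs(P[...,2]-z)<3)&(r>(18 if nm=='rim' else 0))
        print(nm,m.sum(),np.median(P[m],0).round(1))
d=load('wr1')
im=cv2.resize(d['frame'][140:480,160:500],(600,600),interpolation=cv2.INTER_CUBIC)
cv2.imwrite('pics/c2.png',cv2.convertScaleAbs(im,alpha=1.6,beta=15)[:,:,::-1])
E
```

```text
s1 30 14 [ 522. -159.   30.] [ 557. -136.   38.]
s1 40 5 [ 523. -157.   44.] [ 557. -137.   50.]
s1 50 7 [ 522. -153.   51.] [ 559. -138.   60.]
s1 60 15 [ 522. -172.   61.] [ 552. -136.   69.]
s1 70 9 [ 526. -164.   70.] [ 546. -137.   80.]
s1 80 7 [ 527. -169.   80.] [ 541. -155.   87.]
s1 110 3 [ 525. -159.  115.] [ 530. -155.  116.]
s1 120 12 [ 524. -172.  121.] [ 544. -158.  130.]
rim 44 [ 531.5 -171.3   69.1]
tab 51 [ 515.  -141.4   83.8]
fl 350 [ 531.9 -169.1   37.7]
wr1 30 604 [ 522. -170.   30.] [ 546. -136.   40.]
wr1 40 210 [ 523. -170.   40.] [ 548. -136.   50.]
wr1 50 203 [ 524. -172.   50.] [ 550. -136.   60.]
wr1 60 461 [ 524. -173.   60.] [ 559. -135.   70.]
wr1 70 429 [ 525. -168.   70.] [ 559. -135.   80.]
wr1 80 1097 [ 540. -169.   80.] [ 553. -145.   90.]
wr1 90 1375 [ 540. -169.   90.] [ 553. -145.  100.]
wr1 100 1743 [ 530. -170.  100.] [ 556. -145.  110.]
wr1 110 3025 [ 529. -173.  110.] [ 558. -141.  120.]
wr1 120 2601 [ 529. -173.  120.] [ 558. -142.  130.]
rim 2828 [ 546.6 -165.1   68.8]
tab 984 [ 543.1 -150.9   83.9]
fl 13025 [ 559.  -167.8   37.4]
```

View pics/c2.png

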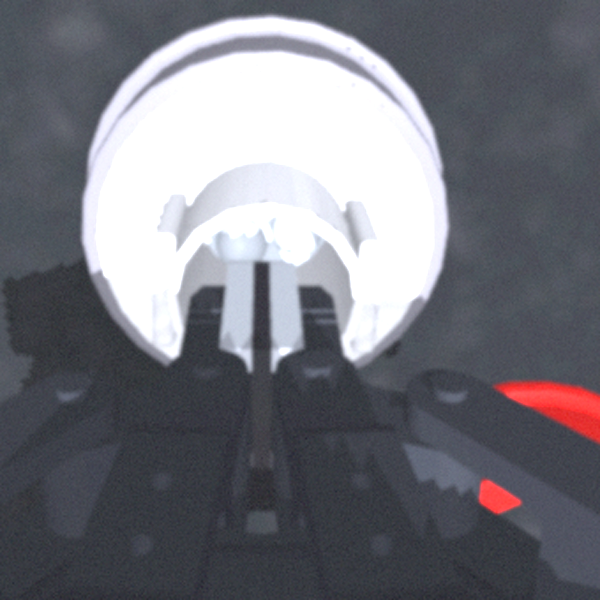

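```bash
python3 - <<'E'
from h import *
d=load('wr1')
for x,y in((240,270),(288,270),(240,300),(288,300),(236,350),(205,310),(205,370),(320,370),(240,240),(265,190),(175,200),(360,230),(185,340)):
    u,v=160+x*.5667,140+y*.5667
    print((x,y),w(d,u,v).round(0))
a=snap('top','t2')
P=cloud(a);r=np.hypot(P[...,0]-540,P[...,1]+154)
E
```

```text
(240, 270) [ 552. -155.   78.]
(288, 270) [ 547. -164.   78.]
(240, 300) [ 552. -156.   91.]
(288, 300) [ 548. -163.   92.]
(236, 350) [ 552. -156.  108.]
(205, 310) [ 551. -148.   87.]
(205, 370) [ 556. -153.  118.]
(320, 370) [ 548. -168.  117.]
(240, 240) [ 540. -148.   30.]
(265, 190) [ 558. -164.   60.]
(175, 200) [ 561. -142.   45.]
(360, 230) [ 541. -178.   61.]
(185, 340) [ 552. -146.   98.]
```

```bash
python3 - <<'E'
from h import *
for n,sx,ox,oy in(('wr1',1/.5667,160,140),('s1',4,280,240)):
    d=load(n)
    for z in(42,55,65,75,85):
        c=d['R']@np.array([539.8,-154.3,z])+d['t'];u=d['fx']*c[0]/c[2]+d['cx'];v=d['fy']*c[1]/c[2]+d['cy']
        print(n,z,round(u),round(v),'crop',round((u-ox)*sx),round((v-oy)*sx))
d=load('s1')
for v in range(280,304,2): print(v,[w(d,u,v).round(0).tolist() for u in(345,346,347)])
E
```

```text
wr1 42 309 281 crop 263 249
wr1 55 309 294 crop 263 271
wr1 65 309 305 crop 263 291
wr1 75 309 318 crop 263 313
wr1 85 309 332 crop 263 339
s1 42 342 306 crop 249 264
s1 55 343 303 crop 251 253
s1 65 343 301 crop 251 244
s1 75 343 299 crop 252 235
s1 85 343 296 crop 253 225
280 [[522.0, -185.0, 201.0], [523.0, -186.0, 202.0], [524.0, -189.0, 205.0]]
282 [[522.0, -185.0, 194.0], [524.0, -186.0, 194.0], [526.0, -187.0, 194.0]]
284 [[522.0, -186.0, 187.0], [523.0, -189.0, 190.0], [526.0, -188.0, 188.0]]
286 [[522.0, -187.0, 181.0], [523.0, -189.0, 183.0], [527.0, -188.0, 179.0]]
288 [[521.0, -189.0, 176.0], [522.0, -191.0, 178.0], [525.0, -190.0, 175.0]]
290 [[520.0, -192.0, 173.0], [522.0, -192.0, 171.0], [523.0, -195.0, 174.0]]
292 [[518.0, -195.0, 169.0], [521.0, -195.0, 169.0], [524.0, -195.0, 167.0]]
294 [[516.0, -199.0, 168.0], [519.0, -199.0, 167.0], [521.0, -200.0, 166.0]]
296 [[515.0, -202.0, 164.0], [519.0, -200.0, 159.0], [518.0, -207.0, 169.0]]
298 [[513.0, -206.0, 162.0], [515.0, -208.0, 165.0], [517.0, -208.0, 163.0]]
300 [[514.0, -206.0, 155.0], [515.0, -209.0, 158.0], [518.0, -208.0, 154.0]]
302 [[555.0, -140.0, 32.0], [555.0, -145.0, 38.0], [558.0, -144.0, 35.0]]
```

```bash
python3 - <<'E'
from h import *
for n,T in(('wc',np.array([539.5,-150.,202.2])),('wr1',np.array([539.8,-154.3,42.]))):
    P=cloud(load(n));Q=P-T;a=np.radians(-28);ex=np.array([np.cos(a),np.sin(a),0]);ey=np.array([-np.sin(a),np.cos(a),0])
    X,Y,Z=Q@ex,Q@ey,Q[...,2]
    lo=0 if n=='wc' else 30
    for y0 in range(-80,80,10):
        m=(Y>=y0)&(Y<y0+10)&(Z>lo)&(abs(X)<30)
        if m.sum()>20: print(n,y0,m.sum(),'z percentiles',np.percentile(Z[m],[0,1,5,50]).round(),'x max',X[m].max().round())
E
```

```text
wc -80 56 z percentiles [86. 86. 87. 89.] x max 15.0
wc -70 4874 z percentiles [82. 85. 87. 96.] x max 16.0
wc -60 4987 z percentiles [48. 51. 61. 93.] x max 16.0
wc -50 7328 z percentiles [40. 43. 47. 73.] x max 19.0
wc -40 3316 z percentiles [ 89.  91.  95. 108.] x max 20.0
wc -30 3153 z percentiles [100. 102. 105. 113.] x max 20.0
wc -20 2295 z percentiles [100. 101. 102. 109.] x max 21.0
wc -10 2285 z percentiles [100. 101. 102. 108.] x max 14.0
wc 0 2252 z percentiles [ 99. 101. 102. 108.] x max 14.0
wc 10 2304 z percentiles [100. 101. 102. 109.] x max 21.0
wc 20 2992 z percentiles [101. 103. 105. 113.] x max 20.0
wc 30 3478 z percentiles [ 90.  92.  99. 108.] x max 19.0
wc 40 7282 z percentiles [40. 43. 47. 73.] x max 19.0
wc 50 4644 z percentiles [47. 51. 60. 93.] x max 15.0
wc 60 3258 z percentiles [82. 84. 86. 95.] x max 15.0
wr1 -60 1436 z percentiles [100. 101. 103. 109.] x max 15.0
wr1 -50 4336 z percentiles [ 86.  91.  94. 106.] x max 14.0
wr1 -40 7254 z percentiles [75. 79. 82. 97.] x max 14.0
wr1 -30 4612 z percentiles [70. 74. 77. 85.] x max 15.0
wr1 -20 5253 z percentiles [ 34.  41.  56. 104.] x max 20.0
wr1 -10 8531 z percentiles [32. 36. 45. 96.] x max 19.0
wr1 0 8201 z percentiles [32. 36. 44. 94.] x max 19.0
wr1 10 5923 z percentiles [ 34.  39.  52. 105.] x max 19.0
wr1 20 4324 z percentiles [71. 73. 77. 85.] x max 14.0
wr1 30 7169 z percentiles [74. 78. 82. 95.] x max 13.0
wr1 40 4672 z percentiles [ 86.  89.  93. 106.] x max 14.0
wr1 50 1324 z percentiles [ 99. 100. 102. 108.] x max 14.0
```

The wrist depth shows the fingertips really sit about 28 mm higher than the reported TCP: open tips are +40 mm instead of +13, and the body +100 instead of +73. So the fingers closed above the rim without touching anything. I'll raise, reopen, and go 28 mm lower, with force checks.

```bash
python3 -m jog '[[[0,0,0.3],[0,0,0],1],[[0,0,0.3],[0,0,0],-1],[[0,0,0.3],[0,0,0],-1],[[0,0,0.3],[0,0,0],-1],[[0,0,0.3],[0,0,0],-1],[[0,0,0.3],[0,0,0],-1],[[0,0,0.3],[0,0,0],-1]]'
python3 -m jog '[[[0,0,-0.2],[0,0,0],-1],[[0,0,-0.3],[0,0,0],-1],[[0,0,-0.4],[0,0,0],-1],[[0,0,-0.4],[0,0,0],-1]]'
python3 -m jog '[[[0,0,-0.1],[0,0,0],-1],[[0,0,-0.18],[0,0,0],-1],[[0,0,-0.18],[0,0,0],-1]]'
```

```text
clock: 5.25
position: [539.5, -154.4, 71.5]
ee_rot: [0.971, -0.239, -0.0, 0.0]
contact_force: [0.7, 0.2, -0.4]
gripper_width: 84.5
grasp_force: 0.0
clock: 5.65
position: [538.6, -154.3, 30.4]
ee_rot: [0.971, -0.239, -0.002, 0.0]
contact_force: [-0.2, -0.2, -0.4]
gripper_width: 85.2
grasp_force: 0.0
clock: 5.95
position: [538.8, -154.2, 12.8]
ee_rot: [0.971, -0.239, -0.001, 0.0]
contact_force: [-0.3, 0.2, -0.2]
gripper_width: 85.5
grasp_force: 0.0
```

```bash
python3 -m jog '[[[0,0,0],[0,0,0],0.1],[[0,0,0],[0,0,0],0.1],[[0,0,0],[0,0,0],0.3],[[0,0,0],[0,0,0],0.6],[[0,0,0],[0,0,0],1],[[0,0,0],[0,0,0],1],[[0,0,0],[0,0,0],1]]'
```

```text
clock: 6.65
position: [540.5, -154.4, 14.9]
ee_rot: [0.971, -0.239, 0.001, -0.0]
contact_force: [-0.2, 1.3, 5.7]
gripper_width: 47.2
grasp_force: 62.9
```

```bash
python3 -m jog '[[[0,0,0.1],[0,0,0],1],[[0,0,0.25],[0,0,0],1],[[0,0,0.45],[0,0,0],1],[[0,0,0.7],[0,0,0],1],[[0,0,0.9],[0,0,0],1],[[0,0,1],[0,0,0],1],[[0,0,1],[0,0,0],1],[[0,0,1],[0,0,0],1]]'
python3 -m jog '[[[-0.05,0.1,0],[0,0,0],1],[[-0.14,0.3,0],[0,0,0],1],[[-0.25,0.55,0],[0,0,0],1],[[-0.36,0.8,0],[0,0,0],1],[[-0.43,0.96,0],[0,0,0],1],[[-0.43,0.96,0],[0,0,0],1]]'
python3 -m jog '[[[-0.05,0.1,0],[0,0,0],1],[[-0.14,0.3,0],[0,0,0],1],[[-0.25,0.55,0],[0,0,0],1],[[-0.36,0.8,0],[0,0,0],1],[[-0.43,0.96,0],[0,0,0],1],[[-0.43,0.96,0],[0,0,0],1],[[-0.43,0.96,0],[0,0,0],1]]'
python3 - <<'E'
from h import *
d=snap('wrist','wk');s=snap('scene','sk');q=read_state();print(q['position'],q['gripper_width'],q['grasp_force'],q['contact_force'])
for n,d in(('wrist',d),('scene',s)):
    P=cloud(d);h=np.hypot(P[...,0]-453,P[...,1]-38.5)
    for nm,lo,hi,R in(('jar rim',86,93,48),('flange',130,145,50)):
        Q=P[(h<R)&(P[...,2]>lo)&(P[...,2]<hi)]
        if len(Q)>20: print(n,nm,len(Q),cv2.minEnclosingCircle(cv2.convexHull(Q[:,:2].astype(np.float32))),np.median(Q[:,2]))
im=np.hstack([cv2.resize(load('wk')['frame'],(400,300)),cv2.resize(s['frame'][170:295,210:377],(400,300),interpolation=cv2.INTER_CUBIC)])
cv2.imwrite('pics/k.png',im[:,:,::-1])
E
```

```text
clock: 7.45
position: [538.6, -154.1, 112.8]
ee_rot: [0.971, -0.239, -0.001, -0.0]
contact_force: [0.5, -0.2, -3.3]
gripper_width: 47.0
grasp_force: 61.9
clock: 8.05
position: [494.7, -56.5, 113.0]
ee_rot: [0.971, -0.238, -0.001, 0.0]
contact_force: [0.4, -0.2, -3.3]
gripper_width: 46.9
grasp_force: 62.0
clock: 8.75
position: [453.7, 37.7, 113.9]
ee_rot: [0.971, -0.239, -0.0, 0.0]
contact_force: [-0.4, -0.3, -3.6]
gripper_width: 46.9
grasp_force: 62.1
[453.89703748  37.17887744 113.84174853] 47.062700818551335 62.067915201187134 [ 0.07104655  0.51800682 -2.00180985]
wrist jar rim 3048 ((465.51263427734375, 31.36425018310547), 41.176212310791016) 89.27036560307323
wrist flange 16490 ((454.2085266113281, 38.18608856201172), 41.907997131347656) 136.45038437384832
scene jar rim 164 ((452.9564208984375, 34.9826545715332), 44.625240325927734) 89.0267410617763
scene flange 385 ((453.8086853027344, 35.80586624145508), 43.157928466796875) 136.95903133034523
```

View pics/k.png

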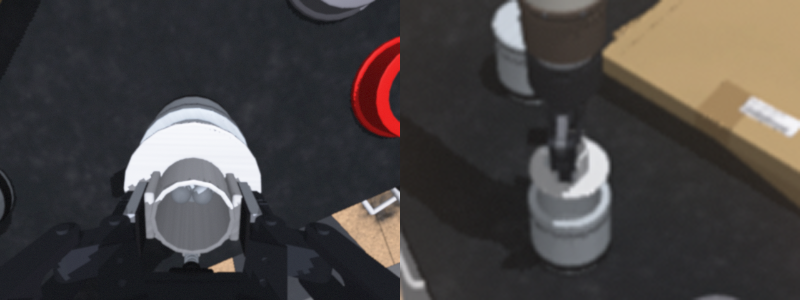

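The cup is upright, holding its balls, and centred over the open jar to about 1 mm. Lowering it now.

```bash
python3 -m jog '[[[-0.01,0,-0.1],[0,0,0],1],[[-0.01,0,-0.2],[0,0,0],1],[[-0.01,0,-0.3],[0,0,0],1],[[-0.01,0,-0.36],[0,0,0],1],[[-0.01,0,-0.4],[0,0,0],1],[[-0.01,0,-0.42],[0,0,0],1],[[-0.01,0,-0.42],[0,0,0],1],[[-0.01,0,-0.42],[0,0,0],1]]'
python3 -m jog '[[[0,0,-0.01],[0,0,0],1],[[0,0,-0.02],[0,0,0],1],[[0,0,-0.02],[0,0,0],1],[[0,0,-0.02],[0,0,0],1]]'
```

```text
clock: 9.65
position: [453.1, 37.8, 72.3]
ee_rot: [0.971, -0.239, 0.0, -0.0]
contact_force: [-0.3, -0.0, -2.9]
gripper_width: 47.4
grasp_force: 62.1
clock: 10.05
position: [453.2, 37.8, 70.8]
ee_rot: [0.971, -0.239, 0.001, -0.0]
contact_force: [-2.8, 0.5, 6.1]
gripper_width: 47.0
grasp_force: 63.2
```

```bash
python3 -m jog '[[[0,0,0],[0,0,0],0.1],[[0,0,0],[0,0,0],-0.4],[[0,0,0],[0,0,0],-1],[[0,0,0],[0,0,0],-1],[[0,0,0],[0,0,0],-1],[[0,0,0.15],[0,0,0],-1],[[0,0,0.4],[0,0,0],-1],[[0,0,0.7],[0,0,0],-1],[[0,0,0.9],[0,0,0],-1],[[0,0,0.9],[0,0,0],-1]]'
python3 -m jog '[[[-0.27,0.14,0],[0,0,0],1],[[-0.27,0.14,0],[0,0,0],1],[[-0.27,0.14,0],[0,0,0],1],[[-0.27,0.14,0],[0,0,0],1],[[-0.27,0.14,0],[0,0,0],1],[[-0.27,0.14,0],[0,0,0],1],[[-0.27,0.14,0],[0,0,0],1]]'
python3 - <<'E'
from h import *
d=snap('wrist','wt');s=snap('scene','st');t=snap('top','tt');q=read_state();print(q['position'],q['gripper_width'])
T=q['position'];a=np.radians(-28);ex=np.array([np.cos(a),np.sin(a),0]);ey=np.array([-np.sin(a),np.cos(a),0])
P=cloud(d);Q=P-T;X,Y,Z=Q@ex,Q@ey,Q[...,2];m=(abs(X)<30)&(abs(Y)<12)&(Z>15);print('tips above TCP',np.percentile(Z[m],[0,.5,2,10]))
for n,d in(('wrist',d),('scene',s),('top',t)):
    P=cloud(d);h=np.hypot(P[...,0]-453,P[...,1]-38.5)
    for nm,lo,hi,R in(('flange',90,98,50),('rim',123,129,30),('tab',135,145,46)):
        Q=P[(h<R)&(P[...,2]>lo)&(P[...,2]<hi)]
        if len(Q)>20: print(n,nm,len(Q),np.round(cv2.minEnclosingCircle(cv2.convexHull(Q[:,:2].astype(np.float32)))[0],1),Q.mean(0).round(1))
E
```

```text
clock: 11.05
position: [454.9, 38.4, 162.9]
ee_rot: [0.971, -0.239, 0.003, -0.002]
contact_force: [0.0, 0.6, -0.7]
gripper_width: 85.6
grasp_force: 0.0
clock: 11.75
position: [425.9, 51.5, 159.8]
ee_rot: [0.971, -0.239, -0.0, 0.0]
contact_force: [-0.6, -0.1, 0.5]
gripper_width: 0.0
grasp_force: 0.0
[425.83892358  51.60060712 159.93896757] 0.04477498946725791
tips above TCP [31.37297441 34.45187581 38.15098013 53.65170545]
wrist flange 10098 [453.3  38.3] [460.6  34.6  93.4]
wrist rim 2171 [453.6  38.4] [453.6  38.4 124.9]
wrist tab 2019 [426.7  53.7] [427.4  53.2 139.4]
scene flange 361 [452.6  36.7] [450.2  26.9  93.9]
scene rim 65 [454.5  36.1] [454.9  36.5 125.7]
scene tab 63 [427.4  52.2] [426.8  52.1 140. ]
top flange 134 [458.3  16.7] [456.2   9.8  93.4]
```

The flange lies flat on the rim (top at 93.4–94). The tab is at (426.5,53), z 140. Now going down with the shut fingers and feeling for contact.

```bash
python3 -m jog '[[[0.005,0.01,-0.2],[0,0,0],1],[[0.005,0.01,-0.38],[0,0,0],1],[[0.005,0.01,-0.45],[0,0,0],1],[[0.005,0.01,-0.45],[0,0,0],1],[[0.005,0.01,-0.45],[0,0,0],1]]'
for i in 1 2 3; do python3 -m jog '[[[0,0,-0.02],[0,0,0],1],[[0,0,-0.02],[0,0,0],1],[[0,0,-0.02],[0,0,0],1]]' | grep -E 'pos|contact'; done
```

```text
clock: 12.4
position: [426.8, 52.8, 115.6]
ee_rot: [0.971, -0.239, 0.0, -0.0]
contact_force: [0.5, -0.1, 0.0]
gripper_width: -0.3
grasp_force: 0.0
position: [426.5, 52.8, 113.4]
contact_force: [0.3, -0.6, -0.5]
position: [426.3, 52.7, 111.1]
contact_force: [-0.3, 0.1, 0.5]
position: [426.3, 52.7, 109.1]
contact_force: [-0.9, 0.7, 1.6]
```

Contact at about 109–110. Pressing on in 2 mm steps.

```bash
for i in 1 2 3 4; do python3 -m jog '[[[0,0,-0.02],[0,0,0],1],[[0,0,-0.02],[0,0,0],1],[[0,0,-0.02],[0,0,0],1]]' | grep -E 'clock|pos|contact'; done
```

```text
clock: 13.6
position: [426.3, 52.7, 107.1]
contact_force: [-0.4, 0.1, 3.3]
clock: 13.9
position: [426.3, 52.7, 105.0]
contact_force: [-1.6, -0.1, 3.2]
clock: 14.2
position: [426.5, 52.7, 103.2]
contact_force: [-1.8, -0.0, 4.1]
clock: 14.5
position: [428.0, 53.3, 103.0]
contact_force: [-9.0, -1.2, 13.4]
```

```bash
python3 -m jog '[[[0,0,0],[0,0,0],1],[[0,0,0],[0,0,0],1],[[0,0,0],[0,0,0],1],[[0,0,0],[0,0,0],1],[[0,0,0],[0,0,0],1],[[0,0,0],[0,0,0],1],[[0,0,0],[0,0,0],1],[[0,0,0],[0,0,0],1]]'
python3 -c "
from h import *
snap('wrist','wp')"
python3 -m jog '[[[0,0,0.05],[0,0,0],1],[[0,0,0.1],[0,0,0],1],[[0,0,0.3],[0,0,0],1],[[0,0,0.6],[0,0,0],1],[[0,0,0.6],[0,0,0],1],[[0,0,0.6],[0,0,0],1]]'
python3 - <<'E'
from h import *
d=snap('wrist','wq')
for n in('wp','wq'):
    d=load(n);P=cloud(d);h=np.hypot(P[...,0]-453,P[...,1]-38.5)
    for nm,lo,hi,R in(('flange',90,98,50),('rim',123,129,30),('tab',128,145,46)):
        m=(h<R)&(P[...,2]>lo)&(P[...,2]<hi);Q=P[m]
        if len(Q)>20: print(n,nm,len(Q),np.round(cv2.minEnclosingCircle(cv2.convexHull(Q[:,:2].astype(np.float32)))[0],1),Q.mean(0).round(1))
im=np.hstack([load('wp')['frame'][100:400,150:550],load('wq')['frame'][100:400,150:550]])
cv2.imwrite('pics/q.png',im[:,:,::-1])
E
```

```text
clock: 15.3
position: [428.6, 53.4, 103.0]
ee_rot: [0.971, -0.238, 0.002, -0.001]
contact_force: [3.2, 2.2, 12.9]
gripper_width: -0.2
grasp_force: 5.7
clock: 15.95
position: [425.8, 52.6, 160.7]
ee_rot: [0.971, -0.239, -0.0, -0.0]
contact_force: [0.0, 0.4, 0.1]
gripper_width: 0.3
grasp_force: 0.0
wp flange 15969 [455.3  36.5] [463.6  32.6  93.4]
wp rim 4008 [453.6  37.6] [454.1  37.3 124.9]
wp tab 1421 [434.5  51. ] [436.1  48.9 136.4]
wq flange 10122 [455.6  36.7] [461.6  33.3  93.4]
wq rim 2158 [454.2  36.9] [454.4  37.  124.9]
wq tab 2043 [427.9  53. ] [428.8  52.6 139.2]
```

View pics/q.png

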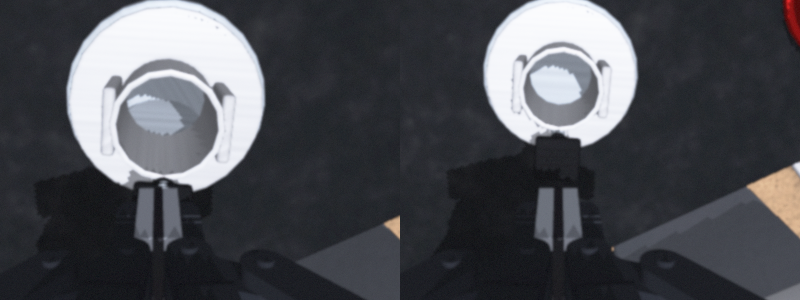

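The tube shows empty and the bottom shut again, with the tab up. I'll go back over the axis at (454,37), grip and lift.

```bash
python3 -m jog '[[[0.1,-0.06,0],[0,0,0],-1],[[0.28,-0.155,0],[0,0,0],-1],[[0.28,-0.155,0],[0,0,0],-1],[[0.28,-0.155,0],[0,0,0],-1],[[0.28,-0.155,0],[0,0,0],-1],[[0.28,-0.155,0],[0,0,0],-1],[[0.28,-0.155,-0.2],[0,0,0],-1],[[0.28,-0.155,-0.45],[0,0,0],-1],[[0.28,-0.155,-0.7],[0,0,0],-1],[[0.28,-0.155,-0.85],[0,0,0],-1],[[0.28,-0.155,-0.9],[0,0,0],-1],[[0.28,-0.155,-0.9],[0,0,0],-1]]'
python3 -m jog '[[[0,0,0],[0,0,0],0.1],[[0,0,0],[0,0,0],0.1],[[0,0,0],[0,0,0],0.3],[[0,0,0],[0,0,0],0.6],[[0,0,0],[0,0,0],1],[[0,0,0],[0,0,0],1],[[0,0,0],[0,0,0],1]]'
```

```text
clock: 17.2
position: [453.9, 37.2, 70.8]
ee_rot: [0.971, -0.239, -0.0, 0.0]
contact_force: [-0.3, -0.1, 1.0]
gripper_width: 85.3
grasp_force: 0.0
clock: 17.9
position: [455.1, 37.1, 72.3]
ee_rot: [0.971, -0.239, 0.001, -0.0]
contact_force: [-1.0, -1.7, 6.2]
gripper_width: 47.1
grasp_force: 61.5
```

```bash
python3 -m jog '[[[0,0,0.1],[0,0,0],1],[[0,0,0.25],[0,0,0],1],[[0,0,0.4],[0,0,0],1],[[0,0,0.5],[0,0,0],1],[[0,0,0.5],[0,0,0],1]]' | grep -E 'pos|contact|width'
python3 -m jog '[[[0.05,-0.1,0],[0,0,0],1],[[0.14,-0.3,0],[0,0,0],1],[[0.25,-0.55,0],[0,0,0],1],[[0.36,-0.8,0],[0,0,0],1],[[0.43,-0.96,0],[0,0,0],1],[[0.43,-0.96,0],[0,0,0],1]]' | grep -E 'pos|contact|width'
python3 -m jog '[[[0.05,-0.1,0],[0,0,0],1],[[0.14,-0.3,0],[0,0,0],1],[[0.25,-0.55,0],[0,0,0],1],[[0.36,-0.8,0],[0,0,0],1],[[0.425,-0.955,0],[0,0,0],1],[[0.425,-0.955,0],[0,0,0],1],[[0.425,-0.955,0],[0,0,0],1]]' | grep -E 'clock|pos|contact|width'
python3 - <<'E'
from h import *
d=snap('wrist','wz');s=snap('scene','sz');t=snap('top','tz');q=read_state();print(q['position'])
P=cloud(d);h=np.hypot(P[...,0]-540,P[...,1]+154)
for nm,lo,hi,R in(('flange',138,150,50),('ring',31,36,56)):
    Q=P[(h<R)&(P[...,2]>lo)&(P[...,2]<hi)]
    if len(Q)>20: print(nm,len(Q),cv2.minEnclosingCircle(cv2.convexHull(Q[:,:2].astype(np.float32))),np.median(Q[:,2]))
A=cv2.resize(s['frame'][225:285,250:310],(400,400),interpolation=cv2.INTER_CUBIC);B=cv2.resize(t['frame'][257:317,266:326],(400,400),interpolation=cv2.INTER_CUBIC)
cv2.imwrite('pics/z.png',np.hstack([A,B])[:,:,::-1])
E
```

```text
position: [455.0, 37.6, 122.4]
contact_force: [0.2, -0.1, -2.6]
gripper_width: 46.7
position: [497.3, -61.0, 119.7]
contact_force: [0.7, 1.4, -1.7]
gripper_width: 47.1
clock: 19.7
position: [539.2, -154.2, 120.4]
contact_force: [-0.7, 0.5, -2.8]
gripper_width: 47.1
[ 539.329741   -153.55611644  120.98639598]
flange 15894 ((539.637451171875, -153.7545166015625), 41.961944580078125) 141.47709379717725
ring 3685 ((544.9705200195312, -157.59909057617188), 46.34197235107422) 33.323079843106946
```

View pics/z.png

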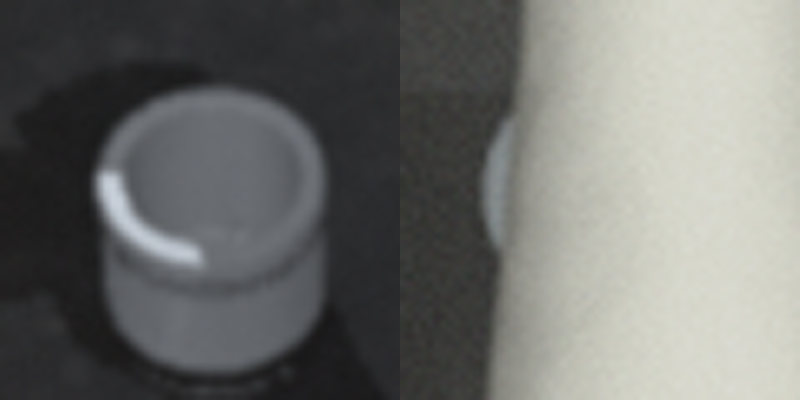

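The scene view shows the jar open, with faint balls on the floor near (225,235). The top view is hidden by the arm. The cup is centred over its ring at (539.6,-153.8), so I'll lower it.

```bash
python3 -m jog '[[[0,0,-0.15],[0,0,0],1],[[0,0,-0.35],[0,0,0],1],[[0,0,-0.55],[0,0,0],1],[[0,0,-0.7],[0,0,0],1],[[0,0,-0.82],[0,0,0],1],[[0,0,-0.92],[0,0,0],1],[[0,0,-0.98],[0,0,0],1],[[0,0,-1],[0,0,0],1],[[0,0,-1],[0,0,0],1]]' | grep -E 'pos|contact|width'
for i in 1 2 3; do python3 -m jog '[[[0,0,-0.02],[0,0,0],1],[[0,0,-0.02],[0,0,0],1],[[0,0,-0.02],[0,0,0],1]]' | grep -E 'clock|pos|contact'; done
```

```text
position: [540.0, -154.3, 21.1]
contact_force: [-0.3, 0.5, -3.7]
gripper_width: 47.2
clock: 21.05
position: [540.0, -154.4, 19.3]
contact_force: [0.1, 0.4, -2.7]
clock: 21.35
position: [539.7, -154.4, 17.0]
contact_force: [-0.8, -0.6, -3.5]
clock: 21.65
position: [540.1, -154.4, 16.4]
contact_force: [-2.9, -0.2, 5.3]
```

Seated (force turned to +5 N). Release, rise straight up, move aside and inspect.

```bash
python3 -m jog '[[[0,0,0],[0,0,0],0.1],[[0,0,0],[0,0,0],-0.4],[[0,0,0],[0,0,0],-1],[[0,0,0],[0,0,0],-1],[[0,0,0],[0,0,0],-1],[[0,0,0.15],[0,0,0],-1],[[0,0,0.4],[0,0,0],-1],[[0,0,0.7],[0,0,0],-1],[[0,0,1],[0,0,0],-1],[[0,0,1],[0,0,0],-1],[[0,0,1],[0,0,0],-1]]' | grep -E 'clock|pos|contact|width'
python3 -m jog '[[[0,0,0.4],[0,0,0],-1],[[0,0,0.8],[0,0,0],-1],[[0,0,0.8],[0,0,0],-1]]' | grep -E 'pos'
python3 -c "
from h import *
snap('wrist','we')"
for i in 1 2; do python3 -m jog '[[[-0.43,0.96,0],[0,0,0],-1],[[-0.43,0.96,0],[0,0,0],-1],[[-0.43,0.96,0],[0,0,0],-1],[[-0.43,0.96,0],[0,0,0],-1]]' | grep -E 'clock|pos'; done
python3 - <<'E'
from h import *
snap('wrist','wf');d=load('we')
P=cloud(d);h=np.hypot(P[...,0]-540,P[...,1]+154)
for nm,lo,hi,R in(('flange',30,44,50),('rim',66,73,30),('tab',79,90,46)):
    Q=P[(h<R)&(P[...,2]>lo)&(P[...,2]<hi)]
    print(nm,len(Q),cv2.minEnclosingCircle(cv2.convexHull(Q[:,:2].astype(np.float32))),np.percentile(Q[:,2],[5,50,95]).round(1))
f=load('wf')
A=d['frame'][60:360,120:520];B=f['frame'][60:360,120:520]
cv2.imwrite('pics/f.png',np.hstack([A,B])[:,:,::-1])
E
```

```text
clock: 22.75
position: [540.0, -154.2, 115.5]
contact_force: [0.4, 0.3, -1.0]
gripper_width: 85.3
position: [542.8, -155.0, 199.6]
clock: 23.5
position: [495.5, -57.3, 193.5]
clock: 23.9
position: [453.7, 37.9, 194.3]
flange 6886 ((539.9299926757812, -154.39480590820312), 46.841793060302734) [32.6 37.1 38.8]
rim 1047 ((540.3618774414062, -153.28240966796875), 26.571138381958008) [66.9 68.8 70.3]
tab 900 ((514.0198364257812, -138.127197265625), 14.44080924987793) [81.9 83.5 84.8]
```

View pics/f.png

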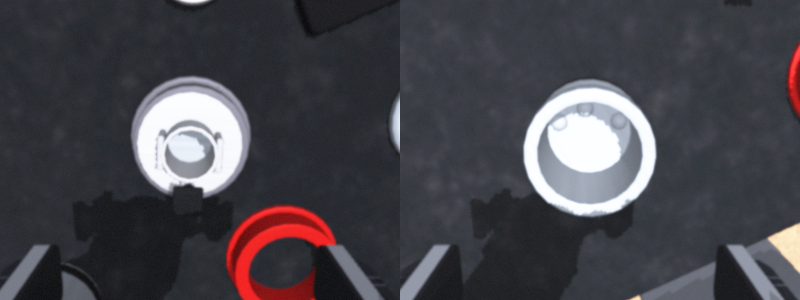

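The left half shows the cup empty, upright and seated on its ring at (190,140), with the tab up. The right half shows all three balls in the jar at (558,122), (585,110) and (618,122). Handing in.

```bash
python3 -c "
from bench import *
print(job_done())"
```

```text
the job is handed in; nothing more can be done
None
```

All three balls are in the open jar, and the empty cup is back upright on its grey parking ring with its bottom shut; I didn't touch the other items, and the job was handed in at about 24 s of the 62 s.

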